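# Run the specimen carrier out to the reference pins and hold it level

## Robot

A 6-joint arm with a two-finger parallel gripper is mounted at the origin on the work surface. World frame = base frame: x ahead of the robot, y to its left, z up, the work surface at z = 0. Lengths are in m, angles in rad, forces in N, time in s.
With the tool pointing down it reaches from about 0.3 to 0.85 m from the base axis. Payload 4.2 kg.
Tool frame: the origin (TCP) lies between the finger pads; the fingertips stand 11 mm ahead of it and the grasp point (between the pads) lies 8 mm behind it; z points along the fingers, y is the direction in which the jaws open and shut (so a half turn about z gives the same grasp; the last joint's range is limited). The gripper opens to 91 mm and grips with 3 to 60 N. Pads are 32 mm wide; open, the fingers measure 118 mm over their backs; the gripper's body (76 mm by 178 mm) begins 60 mm behind the grasp point.
Start: joints at [1.296, 0.32, 1.565, -0, 1.257, -0.02], TCP at [0.145, 0.556, 0.225] pointing down, gripper open.
Joint ranges: [-3.11, 3.11], [-0.84, 2.01], [0.21, 2.61], [-1.34, 4.49], [0.05, 2.63], [-2.56, 2.56]. Speed limits (rad/s): [2.57, 2.57, 3.14, 3.14, 3.14, 3.14].

## Interface

Orientations are given as [roll, pitch, yaw] about the fixed x, y, z axes, in that order (R = Rz(yaw) Ry(pitch) Rx(roll)).
In Python, from workcell import robot, camera, camera_info, workorder, nets gives the robot as it stands. The module is installed in compiled form; this text tells all that it offers.
- The arm moves only by the tool drive_tool, never from a script. Its argument "motion" is a list of rows, each a list of 3 entries, a list of its own where there are three numbers: the shift along the tool's x, y, z each as a share of 20 cm, from -1 to 1, then the turn, a rotation vector about the tool's x, y, z each as a share of 2 pi rad, from -1 to 1, then the opening, from 0 (shut) to 1 (fully open). In form: [[[dx, dy, dz], [wx, wy, wz], gripper], ...]. A call has 1 to 12 rows; each row is the pose to reach, as a shift and turn from the pose commanded when the call began, along the tool's axes at that moment, turning the shorter way round; what a row does not reach only later rows make up. A row lasts 1/10 s, in which the tool goes at most 50 mm and 8.59 degrees, less where a joint would pass 70% of its speed; a pose out of reach is approached as far as the arm can. A call with a number of a shift or a turn outside -1 to 1 is refused whole. A call with a gripper value outside its range is refused whole. The fingers move at their own pace and stop on an object; "force" is the grip in N (left out, the last holds). Time passes only in rows, so rows that repeat a pose let the fingers close. It gives the time, the measured TCP pose, the force and the opening at its end, in the units of the state.
- robot.state(): the state, without advancing time (a new reading comes with each control period).
- camera(name): name is "side" or "top"; returns (picture, depth): 400x640x3 uint8, red, green, blue; 400x640 float32, m along the optical axis (not along the pixel's ray), 0 where there is no reading.
- camera_info(name): a dict with "fx", "fy", "cx", "cy" (pixels), "rvec" (rotation vector, rad) and "tvec" (3), from world to camera coordinates, as OpenCV has them. Camera axes: x right, y down, z forward; pixel columns grow to the right and rows downward; lengths in m; the calibration is good to about 2 mm. A picture is of the moment at which its call begins. camera_info takes no time and is no camera call.
- workorder.hand_in(): hands the job in, once; it reports no verdict.
Trained networks look in the newest picture that a camera, given by its name, has taken for a name from the list of things; names that differ only in an ending like _2 or _b are one class to them, and where a whole thing is asked for, a point or a joint stands for the part that bears it (a point fixed in the world has none). Each returns a list of dicts, best first, with "score" (0 to 1); they miss things now and then, are a little off and sometimes report something else, mostly with a low value. They report only what shows in the picture. A call takes as long as a camera call.
- nets.look_for(label, camera): "bbox" ([left, top, right, bottom] in pixels, round what is visible of it).
- nets.silhouettes(label, camera): "pixels" (400x640 bool, what is visible of it) and "bbox" ([left, top, right, bottom] in pixels, round what is visible of it).
The state is a dict: "time": time; "joint_pos": joint angles; "qvel": joint speeds; "effort": joint torques, N m; "tool_pos": TCP position; "ee_rot": TCP orientation; "ft_force": force on the tool from outside, world axes, zero at the start; "wrist_torque": the same for the moment, N m; "gripper_width": finger opening in m.
Only numpy, scipy, OpenCV 4.12 (cv2) and the standard library are available. Lean on these libraries where they do the work, as an engineer would, in place of code of your own. Each camera call takes 0.05 s, during which the arm holds its last target. There are 200 camera calls.

## Task

On the dark block lies an aluminium carrier plate. First turn its brass turnbutton clockwise until its tongue lies squarely over the edge of the closed specimen frame; then slide the plate along the block, straight out beyond the edge on the far side from its handle, until its front edge is level with the two upright pins. More than half of the plate then overhangs, so keep hold of it and finish while still holding it flat on the block and level; do not lift it off the block, let it tip, or disturb the other things around.

Things in the scene. Friction and masses are not known exactly. Their poses are not given: they have to be found in the camera images.
- block: Fixed dark steel anti-vibration block on rubber feet, 180 (x) x 220 (y) x 70 (z) mm with a smooth flat top. Origin: centre of its underside, on the table. Its x axis is the direction in which the plate is slid out; the edge to slide over is at x = +90 mm.
- plate: Loose aluminium carrier plate lying flat on the block, 220 (x) x 120 (y) x 10 (z) mm, 0.4 to 0.8 kg in all, centre of mass within 12 mm of its middle. Origin: centre of its underside; x points to its front edge (x = +110 mm), z up. It starts with its front 20 to 40 mm beyond the block's edge, up to 8 mm off the block's midline and up to 0.07 rad askew.
- plate_front (a point): Middle of the plate's front edge, at its top face (80 mm above the table).
- plate_handle (a point): Grip point of the plate's handle, a black bar standing across the plate's tail: 12 mm thick (along plate x), 44 mm long (along plate y), rising from the plate's top (10 mm above its underside) to 45 mm. The point lies at plate x = -90 mm, 30 mm above the underside. Axes as the plate's. Rigidly fixed.
- turnbutton_grip (a point): Centre of the brass turnbutton's grip wing, on its vertical pivot: plate x = -30 mm, y = 0, 33 mm above the plate's underside. Wing: 10 mm thick (this point's x), 36 mm long (its y), 20 mm high (23 to 43 mm above the underside). Its y axis points along the tongue (under the wing, 36 mm long from the pivot, 14 wide, 5 thick) and turns with it.
- turnbutton (a joint): Angle of the turnbutton, rad: 0 with the tongue pointing to the plate's +y side (unsecured), growing clockwise seen from above, to a stop at 1.57 where the tongue points to the plate's front and lies over the frame's edge (secured). It starts between 0 and 0.4, turns with light friction (0.02 N m) and stays where it is left.
- frame (a joint): Opening angle, rad, of the dark hinged specimen frame on the plate's front half (96 x 84 mm, top 16.5 mm above the plate's underside, free edge at plate x = -4 mm, hinge at x = +92 mm): 0 shut (as it starts), grows as the free edge is raised. Falls shut by its weight.
- stand: Fixed stand on the table beyond the block's edge: grey base, an upward-looking microscope objective (top 56 mm above the table, 14 mm under the plate's path) and two upright steel pins, 8 mm thick, 110 mm high, 196 mm apart, one each side of the plate's path. x axis parallel to the block's. Origin: on the table under the objective; the pins stand at x = +66 mm.
- mark (a point): Point midway between the two pins, 80 mm above the table, 135 to 155 mm beyond the block's edge; the plate's front edge must come level with the line through the pins. x axis as the block's.
- stub_a: Loose brass specimen stub, 22 mm across, 14 mm high, on the block beside the plate; leave alone. Origin under its centre.
- stub_b: A second such stub on the block, on the other side of the plate; leave alone.
- scanner_a: Loose round aluminium scanner unit, 100 mm across, 114 mm high, on the table on the block's +y side; leave alone. Origin under its centre.
- scanner_b: A second such scanner unit, on the block's -y side; leave alone.
- driver: Loose screwdriver, 160 mm, lying on the table on the -y side; leave alone.
- jar: Loose amber jar, 48 mm across, 60 mm high, on the table on the +y side; leave alone.
- dish: Loose clear dish, 84 mm across, 20 mm high, on the table on the +y side; leave alone.
- tray: Loose grey tray, 120 x 90 x 30 mm, on the table on the -y side; leave alone.

How it is judged:
By the outcome, as a careful person would: the job done as asked, in the order asked, and still so for the second after the job is handed in, while the arm keeps its last pose, push and grip.
It also fails if it takes over 45 s, if anything falls off the work surface, if the arm or the gripper's body presses on something with over 40 N, if the wrist force passes 120 N, or if a joint passes its speed limit or range.

## Working session

There is one attempt and no reset: what is moved stays moved. The work goes in short steps, Python scripts to look and compute and a tool call to move; the robot and the scene stay as the last step left them, time stands still between calls to the robot, and variables do not carry over. Pictures are saved under pics/ and viewed, about 8 in all and at most 12, crops included, and the job is handed in when it is done.

Besides the shell and the picture viewer there is one more tool, called as name(argument=value, ...), one argument or row to a line, values as JSON. drive_tool: Moves the arm, as the interface text tells. Its arguments: {"type":"object","properties":{"motion":{"type":"array"},"force":{"type":"number"}},"required":["motion"]}

```bash
mkdir -p pics
cat > h.py <<'E'
import numpy as np, cv2
from workcell import robot, camera, camera_info, workorder, nets
def cam(n):
    i=camera_info(n);R=cv2.Rodrigues(np.array(i['rvec'],float))[0];return i,R,np.array(i['tvec'],float).ravel()
def world(n,d):
    i,R,t=cam(n);v,u=np.mgrid[0:400,0:640]
    P=np.stack([(u-i['cx'])/i['fx']*d,(v-i['cy'])/i['fy']*d,d],-1)
    return (P-t)@R
def proj(n,P):
    i,R,t=cam(n);p=np.atleast_2d(P)@R.T+t
    return np.c_[p[:,0]/p[:,2]*i['fx']+i['cx'],p[:,1]/p[:,2]*i['fy']+i['cy']]
def save(f,p): cv2.imwrite('pics/'+f,p[...,::-1])
E
python3 - <<'E'
from h import *
print(robot.state())
for n in('top','side'):
    p,d=camera(n);save(n+'0.png',p);np.savez(n+'0.npz',p=p,d=d);print(n,camera_info(n))
    for l in('plate','plate_handle','turnbutton','frame','block','stand'):
        W=world(n,d)
        for r in nets.silhouettes(l,n)[:2]:
            m=r['pixels']&(d>0);print(l,round(r['score'],2),r['bbox'],np.median(W[m],0).round(3),np.percentile(W[m],[2,98],axis=0).round(3).tolist())
            np.save(f'm_{n}_{l}.npy',r['pixels']) if r is not None else 0
E
```

```text
{'time': 0.0, 'joint_pos': array([ 1.29598306e+00,  3.20311308e-01,  1.56566072e+00, -3.36003987e-05,
        1.25743810e+00, -2.00025601e-02]), 'qvel': array([ 0.00069476, -0.00038234,  0.00020755, -0.00144234,  0.00047026,
        0.00098245]), 'effort': array([ 1.69817686e-03, -4.12461770e+01, -2.31981236e+01,  7.30171893e-02,
        4.55566426e-02, -1.50653468e-04]), 'tool_pos': array([0.14481297, 0.55595741, 0.22411625]), 'ee_rot': array([-3.13977490e+00, -4.41293740e-06,  2.88679233e+00]), 'ft_force': array([ 0.50044863, -0.07524652, -0.00695212]), 'wrist_torque': array([-0.01016874,  0.0212725 ,  0.01460073]), 'gripper_width': 0.09096967276151902}
top {'fx': 492.6499705829396, 'fy': 492.6499705829396, 'cx': 323.00038456030506, 'cy': 189.05258822974298, 'rvec': array([ 2.12605665, -2.10390196,  0.21698805]), 'tvec': array([0.01156292, 0.58803291, 1.17152208])}
plate 0.9 [281.8, 155.9, 342.9, 254.0] [0.544 0.043 0.082] [[0.442, -0.02, 0.076], [0.653, 0.108, 0.114]]
plate 0.52 [220.0, 254.3, 249.9, 286.3] [0.39  0.241 0.013] [[0.353, 0.203, 0.002], [0.427, 0.277, 0.022]]
plate_h
[... 812 characters left out ...]
 'tvec': array([0.54867102, 0.15925543, 0.99658068])}
plate 0.63 [277.0, 201.6, 374.1, 236.2] [0.546 0.061 0.08 ] [[0.444, -0.014, 0.071], [0.653, 0.117, 0.113]]
plate_handle 0.9 [274.5, 197.4, 375.3, 236.6] [0.544 0.061 0.08 ] [[0.443, -0.016, 0.07], [0.653, 0.118, 0.113]]
plate_handle 0.28 [359.8, 293.7, 401.2, 324.0] [0.393 0.235 0.012] [[0.355, 0.204, 0.0], [0.429, 0.28, 0.021]]
frame 0.6 [285.0, 199.6, 329.1, 224.4] [0.594 0.06  0.086] [[0.546, 0.011, 0.081], [0.638, 0.1, 0.088]]
block 0.97 [288.6, 194.8, 375.3, 276.3] [0.52  0.146 0.067] [[0.43, -0.058, 0.016], [0.609, 0.169, 0.072]]
stand 0.87 [224.3, 174.6, 280.2, 271.0] [0.716 0.108 0.012] [[0.654, -0.029, 0.0], [0.775, 0.2, 0.091]]
```

Run:
```python
from h import *
z=np.load('top0.npz');p,d=z['p'],z['d'];W=world('top',d)
c=cv2.resize(p[90:320,190:430],None,fx=2.5,fy=2.5,interpolation=cv2.INTER_CUBIC)
z2=np.load('side0.npz');c2=cv2.resize(z2['p'][150:350,200:440],None,fx=2.5,fy=2.5,interpolation=cv2.INTER_CUBIC)
save('topc.png',c);save('sidec.png',c2)
X=W.reshape(-1,3)
def rect(m,nm):
    r=cv2.minAreaRect(X[m][:,:2].astype(np.float32)*1000);print(nm,m.sum(),np.round(r[0],1),np.round(r[1],1),round(r[2],1),np.median(X[m],0).round(3))
pm=np.load('m_top_plate.npy') if 0 else None
reg=(X[:,0]>.4)&(X[:,0]<.68)&(X[:,1]>-.09)&(X[:,1]>-.03)&(X[:,1]<.12)
rect(reg&(X[:,2]>.0765)&(X[:,2]<.13),'plate')
rect(reg&(X[:,2]>.102)&(X[:,0]<.48),'handle')
rect(reg&(X[:,2]>.102)&(X[:,0]>.48)&(X[:,0]<.56),'wing')
b=(X[:,2]>.066)&(X[:,2]<.074)&(X[:,0]>.4)&(X[:,0]<.66)&(abs(X[:,1]-.045)<.13);rect(b,'block')
for n,Y in(('top',X),('side',world('side',z2['d']).reshape(-1,3))):
  for s in(1,-1):
    m=(Y[:,2]>.03)&(Y[:,2]<.13)&(Y[:,0]>.7)&(Y[:,0]<.85)&(abs(Y[:,1]-.05-s*.098)<.04)
    print(n,'pin',m.sum(),Y[m].round(3)[:14].tolist())
```

```text
plate 4152 [547.7  48.2] [221.  128.7] 8.9 [0.543 0.044 0.082]
handle 103 [459.1  30.2] [12.1 43. ] 8.7 [0.459 0.031 0.115]
wing 68 [518.4  39.7] [35.9 10.4] 88.6 [0.518 0.04  0.113]
block 2584 [547.9  47.9] [221.3 219.9] 9.7 [0.53  0.097 0.07 ]
top pin 62 [[0.739, 0.182, 0.112], [0.74, 0.18, 0.11], [0.738, 0.177, 0.113], [0.737, 0.182, 0.108], [0.738, 0.18, 0.107], [0.737, 0.177, 0.109], [0.734, 0.182, 0.109], [0.734, 0.179, 0.11], [0.735, 0.177, 0.108], [0.735, 0.183, 0.101], [0.733, 0.18, 0.105], [0.733, 0.177, 0.105], [0.736, 0.176, 0.098], [0.733, 0.181, 0.099]]
top pin 59 [[0.773, -0.012, 0.11], [0.773, -0.015, 0.109], [0.771, -0.01, 0.108], [0.771, -0.013, 0.109], [0.77, -0.015, 0.11], [0.767, -0.01, 0.112], [0.768, -0.013, 0.108], [0.768, -0.015, 0.108], [0.767, -0.01, 0.103], [0.767, -0.013, 0.105], [0.766, -0.015, 0.107], [0.767, -0.01, 0.096], [0.766, -0.013, 0.099], [0.767, -0.015, 0.097]]
side pin 138 [[0.74, 0.178, 0.109], [0.743, 0.18, 0.108], [0.74, 0.182, 0.11], [0.738, 0.181, 0.109], [0.74, 0.185, 0.109], [0.738, 0.185, 0.109], [0.736, 0.186, 0.11], [0.735, 0.183, 0.109], [0.738, 0.186, 0.107], [0.736, 0.185, 0.107], [0.735, 0.184, 0.107], [0.74, 0.183, 0.103], [0.736, 0.187, 0.106], [0.734, 0.185, 0.105]]
side pin 61 [[0.774, -0.016, 0.108], [0.77, -0.013, 0.11], [0.773, -0.008, 0.11], [0.772, -0.012, 0.108], [0.769, -0.01, 0.109], [0.767, -0.012, 0.108], [0.774, -0.009, 0.106], [0.768, -0.009, 0.107], [0.767, -0.011, 0.106], [0.769, -0.008, 0.105], [0.766, -0.009, 0.105], [0.772, -0.009, 0.101], [0.769, -0.008, 0.102], [0.767, -0.011, 0.101]]
```

View pics/topc.png

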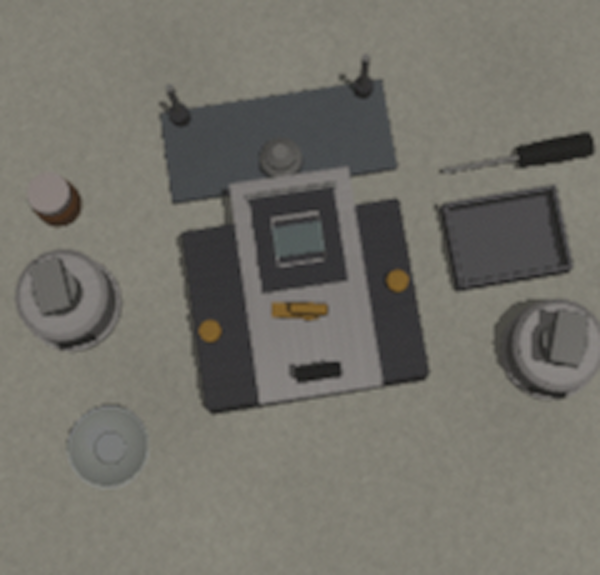

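View pics/sidec.png

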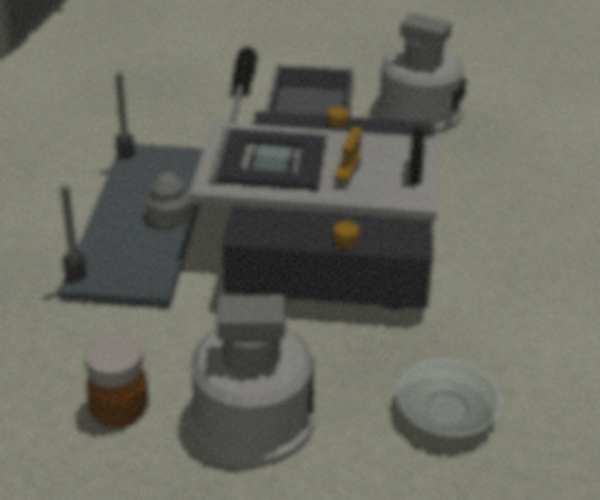

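Top and side views agree: the plate front points up at top crop (290,178), with the handle at (317,372), the brass wing at (300,310) with its tongue to the left, and the pins at (178,115) and (364,88). Button angle is about 0.18 rad. Next I plan the approach to the wing.

```bash
cat >> h.py <<'E'
from scipy.spatial.transform import Rotation as Ro
def plan(*goals,show=True):
    """goals: (x,y,z,tool-y angle deg or None); rows from the present pose, tool pointing down"""
    s=robot.state();p=s['tool_pos'];R=Ro.from_euler('xyz',s['ee_rot'])
    a0=np.degrees(np.arctan2(*R.as_matrix()[[1,0],1]))
    print('t',s['time'].__round__(2),'pos',p.round(4),'ya',a0.round(2),'w',round(s['gripper_width'],4),'F',np.round(s['ft_force'],1),'q',np.round(s['joint_pos'],2))
    for g in goals:
        a=a0 if g[3] is None else g[3]
        y=np.array([np.cos(np.radians(a)),np.sin(np.radians(a)),0]);zz=np.array([0,0,-1.])
        G=Ro.from_matrix(np.c_[np.cross(y,zz),y,zz])
        print(g,'->',(R.inv().apply(np.array(g[:3])-p)/.2).round(4).tolist(),((R.inv()*G).as_rotvec()/2/np.pi).round(4).tolist())
E
python3 - <<'E'
from h import *
X=world('side',np.load('side0.npz')['d']).reshape(-1,3)
reg=(X[:,0]>.4)&(X[:,0]<.56)&(X[:,1]>-.03)&(X[:,1]<.12)&(X[:,2]>.102)
for m,n in((reg&(X[:,0]<.48),'handle'),(reg&(X[:,0]>.48),'wing')):
    r=cv2.minAreaRect(X[m][:,:2].astype(np.float32)*1000);print(n,m.sum(),np.round(r[0],1),np.round(r[1],1),round(r[2],1))
plan((.27,.385,.215,50),(.395,.21,.2,25),(.518,.04,.18,-1.4))
E
```

```text
handle 76 [460.9  34.7] [11.1 46.4] 10.9
wing 68 [519.2  43.9] [38.   9.9] 88.2
t 0.7 pos [0.1449 0.5565 0.225 ] ya 75.4 w 0.0914 F [-0.4  0.2 -1. ] q [ 1.3   0.32  1.56 -0.    1.26 -0.02]
(0.27, 0.385, 0.215, 50) -> [-0.8212, -0.672, 0.0499] [0.0, -0.0, 0.0706]
(0.395, 0.21, 0.2, 25) -> [-1.6466, -1.3612, 0.1248] [0.0, -0.0, 0.14]
(0.518, 0.04, 0.18, -1.4) -> [-2.4559, -2.0288, 0.2247] [0.0, -0.0, 0.2133]
```

drive_tool(
  motion=[
    [[-0.2,-0.16,0.01],[0,0,0.018],1],
    [[-0.4,-0.32,0.02],[0,0,0.036],1],
    [[-0.6,-0.5,0.03],[0,0,0.054],0.6],
    [[-0.82,-0.67,0.05],[0,0,0.07],0.6],
    [[-1,-0.82,0.06],[0,0,0.09],0.6],
    [[-1,-0.82,0.06],[0,0,0.11],0.6],
  ],
)

```text
time: 1.3
tool_pos: [0.2989, 0.3435, 0.2129]
ee_rot: [-3.141, 0.002, 2.186]
ft_force: [-0.6, 0.7, -0.5]
gripper_width: 0.0624
```

```bash
python3 -c "
from h import *
plan((.42,.18,.2,20),(.519,.042,.17,-1.6))"
```

```text
t 1.3 pos [0.2989 0.3435 0.2129] ya 35.25 w 0.0624 F [-0.6  0.7 -0.5] q [ 0.83  0.14  1.84 -0.    1.16  0.22]
(0.42, 0.18, 0.2, 20) -> [-1.0167, 0.0227, 0.0664] [-0.0, 0.0003, 0.0424]
(0.519, 0.042, 0.17, -1.6) -> [-1.8656, 0.0288, 0.218] [0.0, 0.0003, 0.1024]
```

drive_tool(
  motion=[
    [[-0.2,0,0.02],[0,0,0.018],0.45],
    [[-0.45,0,0.03],[0,0,0.036],0.45],
    [[-0.7,0.01,0.05],[0,0,0.054],0.45],
    [[-0.95,0.02,0.07],[0,0,0.07],0.45],
    [[-1,0.02,0.07],[0,0,0.09],0.45],
    [[-1,0.02,0.07],[0,0,0.102],0.45],
  ],
)

```text
time: 1.9
tool_pos: [0.4187, 0.1855, 0.1989]
ee_rot: [3.141, 0.0, 1.547]
ft_force: [0.0, 0.4, -0.3]
gripper_width: 0.0409
```

```bash
python3 -c "
from h import *
plan((.519,.042,.17,-1.6),(.519,.042,.135,-1.6))"
```

```text
t 1.9 pos [0.4187 0.1855 0.1989] ya -1.38 w 0.0409 F [ 0.   0.4 -0.3] q [ 0.39  0.16  1.86 -0.    1.13  0.42]
(0.519, 0.042, 0.17, -1.6) -> [-0.7054, 0.5187, 0.1448] [0.0, 0.0, 0.0006]
(0.519, 0.042, 0.135, -1.6) -> [-0.7053, 0.5187, 0.3198] [0.0, 0.0, 0.0006]
```

drive_tool(
  motion=[
    [[-0.2,0.14,0.05],[0,0,0],0.45],
    [[-0.4,0.28,0.08],[0,0,0],0.45],
    [[-0.6,0.42,0.12],[0,0,0],0.45],
    [[-0.705,0.52,0.16],[0,0,0],0.45],
    [[-0.705,0.52,0.3],[0,0,0],0.45],
    [[-0.705,0.52,0.32],[0,0,0],0.45],
    [[-0.705,0.52,0.32],[0,0,0],0.45],
  ],
)

```text
time: 2.6
tool_pos: [0.5183, 0.0449, 0.1343]
ee_rot: [-3.139, -0.0, 1.555]
ft_force: [0.3, -0.3, -0.0]
gripper_width: 0.0411
```

```bash
python3 -c "
from h import *
p,d=camera('side');save('s1.png',cv2.resize(p[150:260,240:400],None,fx=4.5,fy=4.5,interpolation=cv2.INTER_CUBIC))
plan((.519,.042,.106,-1.6))
print(proj('side',[[.519,.042,.113],robot.state()['tool_pos']+[0,0,-.011]]))"
```

```text
t 2.65 pos [0.519  0.0452 0.1353] ya -0.88 w 0.041 F [ 0.2 -0.1  0.5] q [0.06 0.31 1.82 0.   1.01 0.08]
(0.519, 0.042, 0.106, -1.6) -> [-0.0163, 0.0005, 0.1467] [-0.0, -0.0, 0.002]
[[340.98958966 204.29188191]
 [340.89080406 200.84180358]]
```

View pics/s1.png

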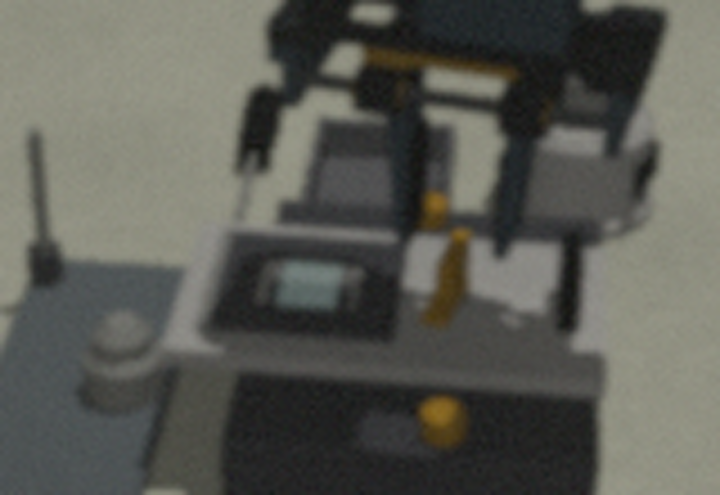

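Fingertips (400,235) and (505,250) straddle the wing (455,260) about evenly, and nothing else is close. I descend, then close gently.

drive_tool(
  motion=[
    [[-0.01,0,0.07],[0,0,0.002],0.45],
    [[-0.015,0,0.13],[0,0,0.002],0.45],
    [[-0.015,0,0.145],[0,0,0.002],0.45],
    [[-0.015,0,0.145],[0,0,0.002],0],
    [[-0.015,0,0.145],[0,0,0.002],0],
    [[-0.015,0,0.145],[0,0,0.002],0],
    [[-0.015,0,0.145],[0,0,0.002],0],
    [[-0.015,0,0.145],[0,0,0.002],0],
    [[-0.015,0,0.145],[0,0,0.002],0],
  ],
  force=8,
)

```text
time: 3.55
tool_pos: [0.52, 0.0419, 0.1065]
ee_rot: [3.139, -0.0, 1.542]
ft_force: [2.2, 0.0, 1.7]
gripper_width: 0.0098
```

```bash
python3 -c "
from h import *
s=robot.state();p=s['tool_pos'];plan((*p,-40),(*p,-81.3));print(s['wrist_torque'])"
```

```text
t 3.55 pos [0.52   0.0419 0.1065] ya -1.64 w 0.0098 F [2.2 0.  1.7] q [0.06 0.34 1.86 0.   0.94 0.09]
(np.float64(0.5199929661499244), np.float64(0.041903634899031185), np.float64(0.1064797077795807), -40) -> [0.0, 0.0, 0.0] [0.0003, -0.0002, 0.1066]
(np.float64(0.5199929661499244), np.float64(0.041903634899031185), np.float64(0.1064797077795807), -81.3) -> [0.0, 0.0, 0.0] [0.0003, -0.0003, 0.2213]
[-0.01182977 -0.27754145 -0.05894977]
```

drive_tool(
  motion=[
    [[0,0,0],[0,0,0.02],0],
    [[0,0,0],[0,0,0.04],0],
    [[0,0,0],[0,0,0.06],0],
    [[0,0,0],[0,0,0.08],0],
    [[0,0,0],[0,0,0.1],0],
    [[0,0,0],[0,0,0.12],0],
    [[0,0,0],[0,0,0.14],0],
    [[0,0,0],[0,0,0.16],0],
    [[0,0,0],[0,0,0.18],0],
    [[0,0,0],[0,0,0.2],0],
    [[0,0,0],[0,0,0.215],0],
    [[0,0,0],[0,0,0.222],0],
  ],
  force=6,
)

```text
time: 4.75
tool_pos: [0.5203, 0.0416, 0.1065]
ee_rot: [3.141, -0.003, 0.145]
ft_force: [2.3, -0.3, 1.7]
gripper_width: 0.0101
```

```bash
python3 -c "
from h import *
plan();print(robot.state()['wrist_torque'])"
```

```text
t 4.75 pos [0.5203 0.0416 0.1065] ya -81.68 w 0.0101 F [ 2.3 -0.3  1.7] q [ 0.06  0.34  1.86 -0.    0.94  1.48]
[-0.1048947  -0.17283488  0.17840173]
```

drive_tool(
  motion=[
    [[0,0,0],[0,0,0],0.3],
    [[0,0,0],[0,0,0],0.4],
    [[0,0,0],[0,0,0],0.45],
    [[0,0,-0.15],[0,0,0],0.45],
    [[0,0,-0.35],[0,0,0],0.45],
    [[0,0,-0.5],[0,0,-0.02],0.45],
    [[-0.25,0,-0.5],[0,0,-0.04],0.45],
    [[-0.5,0,-0.5],[0,0,-0.06],0.45],
    [[-0.75,0,-0.5],[0,0,-0.08],0.45],
    [[-1,0,-0.5],[0,0,-0.1],0.45],
    [[-1,0,-0.5],[0,0,-0.12],0.45],
    [[-1,0,-0.5],[0,0,-0.14],0.45],
  ],
)

```text
time: 5.95
tool_pos: [0.3194, 0.0123, 0.2061]
ee_rot: [3.141, -0.001, 1.032]
ft_force: [0.1, 0.4, 0.7]
gripper_width: 0.0408
```

```bash
cat > meas.py <<'E'
from h import *
import sys
# model fit: plate pose from handle & wing top-surface depth points, both cameras
for n in('top','side'):
    p,d=camera(n);X=world(n,d).reshape(-1,3);save(f'{n}_{sys.argv[1]}.png',p)
    C=p.reshape(-1,3).astype(int);br=(C[:,0]-C[:,2]>45)
    reg=(X[:,0]>.42)&(X[:,0]<.7)&(X[:,1]>-.01)&(X[:,1]<.12)
    for m,nm in((reg&~br&(X[:,2]>.1)&(X[:,2]<.118)&(X[:,0]<.49),'handle'),(reg&br&(X[:,2]>.1)&(X[:,2]<.12),'wing'),(reg&br&(X[:,2]>.085),'brass')):
        if m.sum()>8:
            r=cv2.minAreaRect(X[m][:,:2].astype(np.float32)*1000);print(n,nm,m.sum(),np.round(r[0],1),np.round(r[1],1),round(r[2],1))
plan()
E
python3 meas.py 2; python3 -c "
import cv2;a=cv2.imread('pics/top_2.png')[110:270,220:400];b=cv2.imread('pics/side_2.png')[150:270,240:420]
import numpy as np
f=lambda i:cv2.resize(i,(400*2//2*1,int(i.shape[0]*400/i.shape[1])),interpolation=3)
a,b=f(a),f(b);h=max(len(a),len(b));pad=lambda i:np.pad(i,((0,h-len(i)),(0,0),(0,0)))
cv2.imwrite('pics/v2.png',np.hstack([pad(a),pad(b)]))"
```

```text
top handle 98 [458.   30.5] [12.5 43.2] 8.3
top wing 59 [523.1  40.6] [44.5  9.7] 8.8
top brass 108 [527.9  41.9] [54.6 13.5] 10.1
side handle 86 [459.1  34.3] [11.7 45.5] 10.6
side wing 87 [518.3  44.5] [32.4 12.7] 3.6
side brass 159 [529.3  46.2] [54.7 15.6] 1.6
t 6.05 pos [0.3206 0.0124 0.2061] ya -31.16 w 0.0412 F [-0.8 -0.3  0.3] q [ 0.   -0.08  2.09  0.    1.13  0.55]
```

View pics/v2.png

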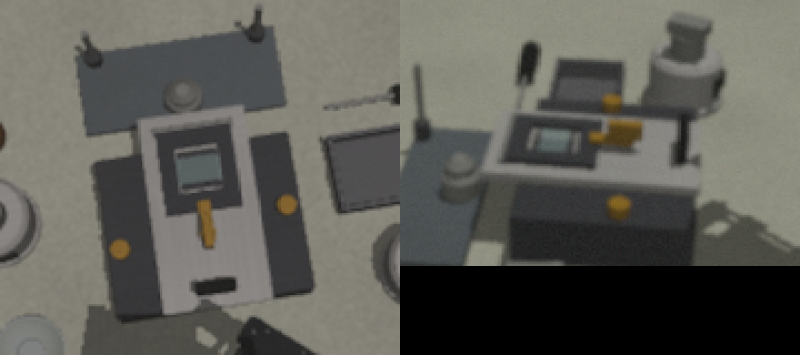

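```bash
cat > fit.py <<'E'
from h import *
from scipy.optimize import least_squares
from scipy.ndimage import map_coordinates, gaussian_filter
def edge(im,n,p,dirn,z,half,L):
    """refine line through p with angle dirn(deg) of length L: sub-pixel gradient peaks -> centre, angle"""
    u=np.array([np.cos(np.radians(dirn)),np.sin(np.radians(dirn))]);v=np.array([-u[1],u[0]])
    s=np.linspace(-L/2,L/2,40);o=np.arange(-half,half,.0004)
    P=p+s[:,None,None]*u+o[None,:,None]*v
    q=proj(n,np.c_[P.reshape(-1,2),np.full(P.size//2,z)])
    g=map_coordinates(im,[q[:,1],q[:,0]],order=1).reshape(len(s),-1)
    G=abs(np.gradient(gaussian_filter(g,(1.5,2.5)),axis=1))
    k=o[G[:,4:-4].argmax(1)+4]
    for _ in range(3):
        f=np.polyfit(s,k,1);r=k-np.polyval(f,s);ok=abs(r)<max(2*np.median(abs(r)),.0005);s,k=s[ok],k[ok]
    f=np.polyfit(s,k,1);return p+v*f[1],dirn+np.degrees(np.arctan(f[0])),np.std(k-np.polyval(f,s)),len(k)
def plate(png,n,c,yaw):
    im=cv2.cvtColor(cv2.imread(png),cv2.COLOR_BGR2GRAY).astype(float)
    u=np.array([np.cos(np.radians(yaw)),np.sin(np.radians(yaw))]);v=np.array([-u[1],u[0]])
    for nm,a,b,dr,L in(('left',-.04,.06,yaw,.1),('right',-.04,-.06,yaw,.1),('front',.11,0,yaw+90,.1),('tail',-.11,0,yaw+90,.1)):
        p,ang,sd,k=edge(im,n,c+a*u+b*v,dr,.08,.008,L)
        print(n,nm,'off mm',np.round([(p-c-a*u-b*v)@u*1e3,(p-c-a*u-b*v)@v*1e3],2),'ang',round(ang-(dr-yaw),2),'sd',round(sd*1e3,2),k)
if __name__=='__main__':
    for n,h in(('top',(.458,.0305)),('side',(.459,.0343))):
        y=8.8;plate(f'pics/{n}_2.png',n,np.array(h)+.09*np.array([np.cos(np.radians(y)),np.sin(np.radians(y))]),y)
        im=cv2.cvtColor(cv2.imread(f'pics/{n}_2.png'),cv2.COLOR_BGR2GRAY).astype(float)
        b=np.array([.5265,.0395]);t=np.radians(9.7);u=np.array([np.cos(t),np.sin(t)]);v=np.array([-u[1],u[0]])
        for nm,a,c in(('blockL',0,.11),('blockR',0,-.11)):
            p,ang,sd,k=edge(im,n,b+c*v,9.7,.07,.012,.14);print(n,nm,p.round(4),round(ang,2),round(sd*1e3,2),k)
        for c in(.08,-.08):
            p,ang,sd,k=edge(im,n,b+.09*u+c*v,99.7,.07,.012,.04);print(n,'blockF',p.round(4),round(ang-90,2),k)
        B=cv2.imread(f'pics/{n}_2.png').astype(int);i,R,tt=cam(n)
        m=(B[...,2]-B[...,0]>45);yy,xx=np.nonzero(m)
        r=np.c_[(xx-i['cx'])/i['fx'],(yy-i['cy'])/i['fy'],np.ones(len(xx))]@R;o=-R.T@tt
        Q=o+r*((.1-o[2])/r[:,2])[:,None];Q=Q[(abs(Q[:,0]-.525)<.04)&(abs(Q[:,1]-.045)<.03)][:,:2]
        w,V=np.linalg.eigh(np.cov(Q.T));print(n,'brass PCA yaw',np.degrees(np.arctan(V[1,1]/V[0,1])).round(2),len(Q), 'cam',o.round(2))
E
python3 fit.py
```

```text
top left off mm [-0.    1.15] ang 9.09 sd 0.21 39
top right off mm [-0.    0.52] ang 9.1 sd 0.16 40
top front off mm [ 1.66 -0.  ] ang 8.95 sd 0.28 39
top tail off mm [2.42 0.  ] ang 10.06 sd 0.25 24
top blockL [0.5064 0.1573] 9.82 0.23 37
top blockR [ 0.544  -0.0629] 9.76 0.18 39
top blockF [0.6073 0.1345] 11.26 39
top blockF [ 0.6342 -0.0233] 9.72 38
top brass PCA yaw 10.1 109 cam [0.34 0.02 1.27]
side left off mm [ 0.  -0.4] ang 8.77 sd 0.32 31
side right off mm [ 0.   -1.85] ang 9.11 sd 0.34 20
side front off mm [ 0.93 -0.  ] ang 9.07 sd 0.25 23
side tail off mm [-0.07 -0.  ] ang 9.96 sd 0.98 28
side blockL [0.5065 0.1567] 9.28 0.32 30
side blockR [ 0.5435 -0.0598] 9.55 0.21 31
side blockF [0.6085 0.1347] 10.7 35
side blockF [ 0.6342 -0.0232] 13.79 24
side brass PCA yaw 52.46 159 cam [0.35 0.87 0.66]
```

```bash
python3 -c "
from h import *
plan((.4585,.0325,.15,9.05),(.4585,.0325,.094,9.05))"
```

```text
t 6.05 pos [0.3206 0.0124 0.2061] ya -31.16 w 0.0412 F [-0.8 -0.3  0.3] q [ 0.   -0.08  2.09  0.    1.13  0.55]
(0.4585, 0.0325, 0.15, 9.05) -> [0.4425, 0.5381, 0.2806] [0.0, -0.0, -0.1117]
(0.4585, 0.0325, 0.094, 9.05) -> [0.4424, 0.538, 0.5606] [0.0, -0.0, -0.1117]
```

drive_tool(
  motion=[
    [[0.1,0.1,0],[0,0,-0.02],0.45],
    [[0.2,0.25,0.05],[0,0,-0.04],0.45],
    [[0.3,0.4,0.1],[0,0,-0.06],0.45],
    [[0.442,0.538,0.15],[0,0,-0.08],0.45],
    [[0.442,0.538,0.2],[0,0,-0.1],0.45],
    [[0.442,0.538,0.28],[0,0,-0.112],0.45],
    [[0.442,0.538,0.28],[0,0,-0.112],0.45],
    [[0.442,0.538,0.28],[0,0,-0.112],0.45],
  ],
)

```text
time: 6.85
tool_pos: [0.459, 0.0325, 0.1498]
ee_rot: [-3.141, -0.0, 1.728]
ft_force: [1.0, -0.3, 0.2]
gripper_width: 0.0408
```

```bash
python3 -c "
from h import *
plan((.4585,.0325,.12,9.05),(.4585,.0325,.094,9.05))
p,d=camera('side');save('s3.png',cv2.resize(p[150:270,270:430],None,fx=4,fy=4,interpolation=cv2.INTER_CUBIC))"
```

```text
t 6.85 pos [0.459  0.0325 0.1498] ya 9.0 w 0.0408 F [ 1.  -0.3  0.2] q [ 0.05  0.21  1.93  0.    1.01 -0.11]
(0.4585, 0.0325, 0.12, 9.05) -> [0.0004, -0.0023, 0.1489] [-0.0002, -0.0, -0.0002]
(0.4585, 0.0325, 0.094, 9.05) -> [0.0004, -0.0022, 0.2789] [-0.0002, -0.0, -0.0002]
```

View pics/s3.png

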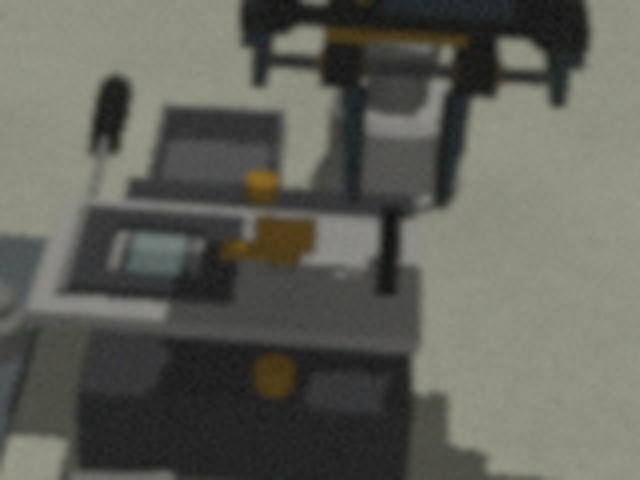

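Fingers (352,200) and (445,200) straddle the handle (388,250), and the tongue (237,248) reaches over the frame edge. I descend and grip.

drive_tool(
  motion=[
    [[0,-0.002,0.1],[0,0,0],0.45],
    [[0,-0.002,0.2],[0,0,0],0.45],
    [[0,-0.002,0.265],[0,0,0],0.45],
    [[0,-0.002,0.278],[0,0,0],0.45],
    [[0,-0.002,0.278],[0,0,0],0.2],
    [[0,-0.002,0.278],[0,0,0],0],
    [[0,-0.002,0.278],[0,0,0],0],
    [[0,-0.002,0.278],[0,0,0],0],
    [[0,-0.002,0.278],[0,0,0],0],
    [[0,-0.002,0.278],[0,0,0],0],
    [[0,-0.002,0.278],[0,0,0],0],
  ],
  force=50,
)

```text
time: 8.0
tool_pos: [0.4597, 0.0324, 0.0951]
ee_rot: [3.139, 0.0, 1.73]
ft_force: [3.1, 0.4, 6.0]
gripper_width: 0.0116
```

```bash
python3 -c "
from h import *
p=robot.state()['tool_pos'];t=np.radians(9.75);f=lambda s:p+s*np.array([np.cos(t),np.sin(t),0])
plan((*f(.05),9.4),(*f(.09),9.7));print(robot.state()['wrist_torque'])"
```

```text
t 8.0 pos [0.4597 0.0324 0.0951] ya 9.15 w 0.0116 F [3.1 0.4 6. ] q [ 0.05  0.27  2.01  0.    0.86 -0.11]
(np.float64(0.5089421232410197), np.float64(0.04091634226944419), np.float64(0.09510369444656343), 9.4) -> [0.0026, 0.25, 0.0006] [0.0004, 0.0, -0.0007]
(np.float64(0.5483643656033428), np.float64(0.04769032242340517), np.float64(0.09510369444656343), 9.7) -> [0.0047, 0.45, 0.0011] [0.0004, 0.0, -0.0015]
[-0.07379133  0.04875068 -0.06168101]
```

drive_tool(
  motion=[
    [[0,0.02,0.001],[0,0,0],0],
    [[0,0.06,0.002],[0,0,0],0],
    [[0.001,0.11,0.003],[0,0,-0.0003],0],
    [[0.001,0.16,0.003],[0,0,-0.0005],0],
    [[0.002,0.21,0.004],[0,0,-0.0007],0],
    [[0.003,0.26,0.004],[0,0,-0.001],0],
    [[0.003,0.31,0.005],[0,0,-0.0012],0],
    [[0.004,0.36,0.005],[0,0,-0.0014],0],
    [[0.004,0.4,0.006],[0,0,-0.0015],0],
    [[0.004,0.425,0.006],[0,0,-0.0015],0],
    [[0.004,0.43,0.006],[0,0,-0.0015],0],
    [[0.004,0.43,0.006],[0,0,-0.0015],0],
  ],
)

```text
time: 9.2
tool_pos: [0.5401, 0.0464, 0.0951]
ee_rot: [-3.135, -0.0, 1.741]
ft_force: [-12.6, -1.6, 21.1]
gripper_width: 0.0119
```

```bash
cat > fin.py <<'E'
from fit import *
import sys
k=sys.argv[1]
plan();print(robot.state()['wrist_torque'].round(2))
y=9.7;t=np.radians(y);u=np.array([np.cos(t),np.sin(t)]);v=np.array([-u[1],u[0]])
F0=np.array([float(a) for a in sys.argv[2:4]])
for n in('top','side'):
    p,d=camera(n);save(f'{n}_{k}.png',p);X=world(n,d).reshape(-1,3)
    im=cv2.cvtColor(p,cv2.COLOR_RGB2GRAY).astype(float)
    fe=[]
    for c in(.025,-.025):
        q,a,sd,kk=edge(im,n,F0+c*v,y+90,.08,.012,.045);fe.append(q);print(n,'front',q.round(4),round(a-90,2),round(sd*1e3,2),kk)
    pins=[]
    for P in((.737,.180),(.770,-.0125)):
        m=(X[:,2]>.104)&(X[:,2]<.118)&(np.hypot(*(X[:,:2]-P).T)<.02);pins.append(X[m,:2].mean(0))
    # image-space pins: axis line fit of pin top by pixels of z>0.05
    pins=np.array(pins);mid=pins.mean(0);fm=np.mean(fe,0)
    w=pins[0]-pins[1];yb=np.degrees(np.arctan2(w[1],w[0]))-90
    print(n,'pins',pins.round(4).tolist(),'yaw',yb.round(2),'to go mm',((mid-fm)@u*1e3).round(2),'lat',((mid-fm)@v*1e3).round(2))
    g=X[(abs((X[:,:2]-F0)@u+.05)<.04)&(abs((X[:,:2]-F0)@v)<.055)];g=g[abs(g[:,2]-.08)<.004]
    A=np.c_[g[:,:2]-F0,np.ones(len(g))];c=np.linalg.lstsq(A,g[:,2],rcond=None)[0];print(n,'plane slope deg',np.degrees(c[:2]).round(2),'z',c[2].round(4))
E
python3 fin.py 4 .742 .0775; python3 -c "
import cv2;a=cv2.imread('pics/top_4.png')[80:260,230:410];b=cv2.imread('pics/side_4.png')[140:300,210:410]
import numpy as np
f=lambda i:cv2.resize(i,(400,int(i.shape[0]*400/i.shape[1])),interpolation=3)
a,b=f(a),f(b);h=max(len(a),len(b));pad=lambda i:np.pad(i,((0,h-len(i)),(0,0),(0,0)))
cv2.imwrite('pics/v4.png',np.hstack([pad(a),pad(b)]))"
```

```text
t 9.2 pos [0.5401 0.0464 0.0951] ya 9.73 w 0.0119 F [-12.6  -1.6  21.1] q [ 0.06  0.39  1.82 -0.    0.94 -0.1 ]
[-0.3   1.32 -0.  ]
top front [0.7376 0.1021] 10.92 0.27 29
top front [0.746  0.0528] 10.28 0.44 40
top pins [[0.7364, 0.1791], [0.7688, -0.0127]] yaw 9.59 to go mm 11.61 lat 3.83
top plane slope deg [-0.35 -0.05] z 0.0804
side front [0.7363 0.1019] 3.58 1.68 34
side front [0.7486 0.0533] 15.5 0.44 28
side pins [[0.7377, 0.1835], [0.7697, -0.0087]] yaw 9.45 to go mm 12.74 lat 7.83
side plane slope deg [-0.73 -0.15] z 0.0797
```

View pics/v4.png

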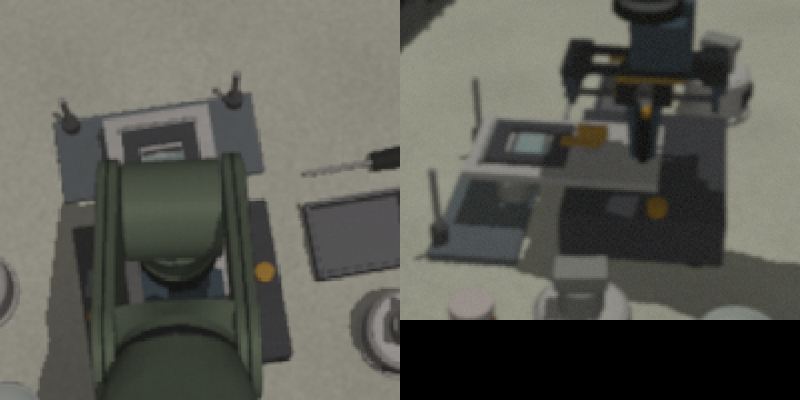

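```bash
sed -i 's/def edge(im,n,p,dirn,z,half,L):/def edge(im,n,p,dirn,z,half,L,sg=0):/; s/    G=abs(np.gradient(gaussian_filter(g,(1.5,2.5)),axis=1))/    G=np.gradient(gaussian_filter(g,(1.5,2.5)),axis=1);G=G*sg if sg else abs(G)/' fit.py
sed -i 's/y+90,.08,.012,.045)/y+90,.08,.012,.045,1)/' fin.py
python3 fin.py 5 .741 .077
python3 - <<'E'
from h import *
for n in('top','side'):
    X=world(n,np.load(n+'0.npz')['d']).reshape(-1,3);t=np.radians(8.9);u=np.array([np.cos(t),np.sin(t)]);v=np.array([-u[1],u[0]]);F0=np.array([.657,.0625])
    g=X[(abs((X[:,:2]-F0)@u+.05)<.04)&(abs((X[:,:2]-F0)@v)<.055)];g=g[abs(g[:,2]-.08)<.004]
    A=np.c_[g[:,:2]-F0,np.ones(len(g))];c=np.linalg.lstsq(A,g[:,2],rcond=None)[0];print('baseline',n,np.degrees(c[:2]).round(2),c[2].round(4))
from fit import edge
for n in('top','side'):
    im=cv2.cvtColor(cv2.imread(f'pics/{n}_2.png'),cv2.COLOR_BGR2GRAY).astype(float)
    for c in(.025,-.025):
        q,a,sd,k=edge(im,n,F0+c*v,99.,.08,.012,.045,1);print(n,'front before',q.round(4),round(a-90,2),round(sd*1e3,2),k)
E
```

```text
t 9.3 pos [0.5401 0.0463 0.0951] ya 9.72 w 0.0115 F [-11.3  -2.   19.6] q [ 0.06  0.39  1.82 -0.    0.94 -0.1 ]
[-0.3   1.35  0.  ]
top front [0.732  0.1008] 10.02 0.23 39
top front [0.7407 0.0516] 10.05 0.18 36
top pins [[0.736, 0.1792], [0.7691, -0.0128]] yaw 9.76 to go mm 17.14 lat 4.15
top plane slope deg [-0.21 -0.02] z 0.0805
side front [0.7347 0.1013] 11.23 5.48 40
side front [0.7413 0.0517] 11.56 0.37 34
side pins [[0.7379, 0.1833], [0.77, -0.01]] yaw 9.45 to go mm 17.43 lat 7.33
side plane slope deg [-0.69 -0.16] z 0.0798
baseline top [-0.03 -0.14] 0.0807
baseline side [-0.26 -0.21] 0.0803
top front before [0.6532 0.0872] 8.49 0.24 34
top front before [0.661  0.0378] 9.25 0.21 31
side front before [0.6539 0.0873] 9.53 0.25 31
side front before [0.6669 0.0388] 23.79 2.59 34
```

```bash
cat > pins.py <<'E'
from h import *
from scipy.optimize import least_squares
def pinfit(Y,P):
    m=(Y[:,2]>.035)&(Y[:,2]<.106)&(np.hypot(*(Y[:,:2]-P).T)<.013);Q=Y[m,:2]
    r=least_squares(lambda c:np.hypot(*(Q-c).T)-.004,np.array(P)+[.002,0],loss='soft_l1',f_scale=.001)
    return r.x,m.sum()
if __name__=='__main__':
    D={n:[np.load(n+'0.npz')['d'],camera(n)[1],camera(n)[1]] for n in('top','side')}
    for n in D:
        M=[]
        for d in D[n]:
            Y=world(n,d).reshape(-1,3);a=[pinfit(Y,P)[0] for P in((.738,.181),(.770,-.0115))];M.append(a)
        M=np.array(M);print(n,(M*1e3).round(1).tolist());m=M.mean(0);w=m[0]-m[1]
        print(n,'mid',m.mean(0).round(4),'yaw',np.degrees(np.arctan2(-w[0],w[1])).round(2),'dist',np.hypot(*w).round(4))
E
python3 pins.py
```

```text
top [[[736.5, 179.7], [769.9, -13.1]], [[736.8, 179.5], [770.0, -13.0]], [[730.0, 178.6], [770.3, -13.2]]]
top mid [0.7523 0.0831] yaw 10.49 dist 0.1956
side [[[738.1, 182.1], [770.8, -10.9]], [[737.9, 181.9], [770.4, -11.2]], [[738.0, 181.8], [770.5, -10.9]]]
side mid [0.7543 0.0855] yaw 9.58 dist 0.1957
```

drive_tool(
  motion=[
    [[0,0,-0.002],[-0.0006,0,0],0],
    [[0,0.015,-0.002],[-0.0012,0,0],0],
    [[0,0.035,-0.002],[-0.0012,0,0],0],
    [[0,0.055,-0.002],[-0.0012,0,0],0],
    [[0,0.075,-0.002],[-0.0012,0,0],0],
    [[0,0.085,-0.002],[-0.0012,0,0],0],
    [[0,0.087,-0.002],[-0.0012,0,0],0],
    [[0,0.087,-0.002],[-0.0012,0,0],0],
  ],
)

```text
time: 10.4
tool_pos: [0.556, 0.0491, 0.0951]
ee_rot: [-3.14, -0.0, 1.741]
ft_force: [-13.4, -2.0, 20.1]
gripper_width: 0.0114
```

```bash
python3 fin.py 6 .752 .0795; python3 pins.py; python3 -c "
from h import *;print(robot.state()['ee_rot'])"
```

```text
t 10.4 pos [0.556  0.0491 0.0951] ya 9.73 w 0.0114 F [-13.4  -2.   20.1] q [ 0.07  0.41  1.79 -0.    0.95 -0.1 ]
[-0.44  2.11 -0.01]
top front [0.7473 0.1041] 29.91 1.03 17
top front [0.7574 0.0551] 31.97 1.91 27
top pins [[0.7364, 0.1791], [0.769, -0.013]] yaw 9.62 to go mm 0.96 lat 3.4
top plane slope deg [-0.08  0.16] z 0.0806
side front [0.7442 0.1035] 15.78 2.72 26
side front [0.7568 0.055 ] 30.2 3.17 35
side pins [[0.7375, 0.1839], [0.7698, -0.0094]] yaw 9.47 to go mm 4.45 lat 7.34
side plane slope deg [-0.39 -0.35] z 0.0802
top [[[736.5, 179.7], [769.9, -13.1]], [[736.7, 179.8], [769.7, -13.2]], [[736.5, 180.1], [769.8, -13.1]]]
top mid [0.7532 0.0834] yaw 9.77 dist 0.1958
side [[[738.1, 182.1], [770.8, -10.9]], [[738.0, 181.9], [770.8, -11.2]], [[737.7, 182.1], [770.9, -10.7]]]
side mid [0.7544 0.0855] yaw 9.67 dist 0.1958
[-3.13999057e+00 -1.53900745e-04  1.74046371e+00]
```

```bash
cat > rel.py <<'E'
from fit import *
import sys
t=np.radians(9.7);u=np.array([np.cos(t),np.sin(t)]);v=np.array([-u[1],u[0]])
im={};A=[('2',(.6571,.0625)),('5',(.7364,.0762))]+[(k,(.7364+(float(s))*u[0],.0762+float(s)*u[1])) for k,s in zip(sys.argv[1::2],sys.argv[2::2])]
for n in('top','side'):
  for k,F in A:
    im=cv2.cvtColor(cv2.imread(f'pics/{n}_{k}.png'),cv2.COLOR_BGR2GRAY).astype(float);o=[]
    for c in(.02,-.02):
        q,a,sd,N=edge(im,n,np.array(F)-.018*u+c*v,99.7,.085,.007,.04,-1);o.append(q)
        print(n,k,q.round(4),round(a-90,2),round(sd*1e3,2),N,end=' | ')
    print('along',round(np.mean(o,0)@u*1e3,2))
E
python3 rel.py 6 .0162; python3 -c "
from h import *
a=cv2.imread('pics/top_6.png')[100:180,240:360];cv2.imwrite('pics/v6.png',cv2.resize(a,None,fx=6,fy=6,interpolation=3))"
```

```text
top 2 [0.6339 0.0788] 9.33 0.34 37 | top 2 [0.6401 0.0393] 9.02 0.43 39 | along 637.81
top 5 [0.7134 0.0926] 10.07 0.24 26 | top 5 [0.7202 0.0531] 11.07 0.26 26 | along 718.81
top 6 [0.7292 0.0953] 9.92 0.29 29 | top 6 [0.7362 0.0559] 11.25 0.28 23 | along 734.95
side 2 [0.6351 0.079 ] 9.49 0.21 31 | side 2 [0.6412 0.0395] 11.38 0.39 32 | along 639.0
side 5 [0.7148 0.0928] 6.64 0.25 23 | side 5 [0.7213 0.0533] 10.85 0.23 29 | along 720.12
side 6 [0.7305 0.0955] 13.9 0.72 35 | side 6 [0.7382 0.0562] 11.78 0.64 32 | along 736.61
```

View pics/v6.png

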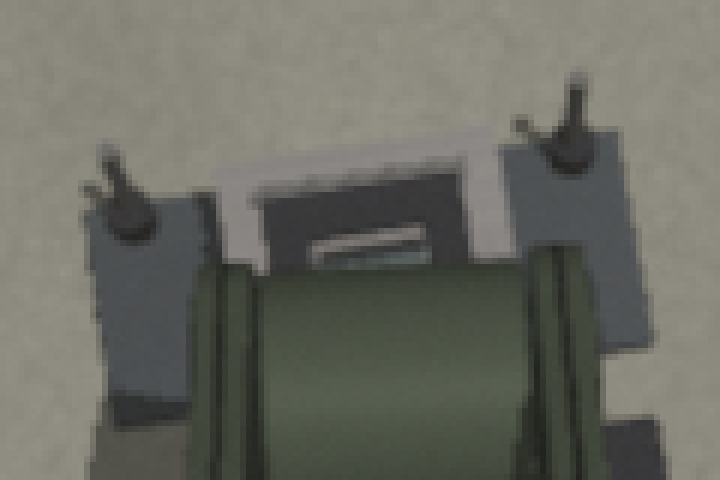

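drive_tool(
  motion=[
    [[0,0.003,-0.002],[0,0,0],0],
    [[0,0.006,-0.002],[0,0,0],0],
    [[0,0.008,-0.002],[0,0,0],0],
    [[0,0.008,-0.002],[0,0,0],0],
    [[0,0.008,-0.002],[0,0,0],0],
  ],
)

```text
time: 11.2
tool_pos: [0.5577, 0.0494, 0.0951]
ee_rot: [-3.14, -0.0, 1.741]
ft_force: [-12.5, -2.3, 17.7]
gripper_width: 0.0114
```

```bash
python3 fin.py 7 .7535 .08|grep -v 'front\|pins'; python3 rel.py 7 .0178|grep -v ' 2 '; python3 -c "
from h import *
print(robot.state()['ee_rot'])
b=cv2.imread('pics/side_7.png')[130:330,200:440];cv2.imwrite('pics/v7.png',cv2.resize(b,None,fx=3,fy=3,interpolation=3))"
```

```text
t 11.2 pos [0.5577 0.0494 0.0951] ya 9.72 w 0.0114 F [-12.5  -2.3  17.7] q [ 0.07  0.41  1.78  0.    0.95 -0.1 ]
[-0.55  1.85 -0.01]
top plane slope deg [-0.34  0.27] z 0.0806
side plane slope deg [-0.28 -0.28] z 0.0803
top 5 [0.7134 0.0926] 10.07 0.24 26 | top 5 [0.7202 0.0531] 11.07 0.26 26 | along 718.81
top 7 [0.7309 0.0955] 9.62 0.2 21 | top 7 [0.7377 0.0561] 10.26 0.36 36 | along 736.55
side 5 [0.7148 0.0928] 6.64 0.25 23 | side 5 [0.7213 0.0533] 10.85 0.23 29 | along 720.12
side 7 [0.7323 0.0958] 9.25 0.24 33 | side 7 [0.7394 0.0564] 10.21 0.75 35 | along 738.1
[-3.13999803e+00 -1.89455057e-04  1.74048072e+00]
```

View pics/v7.png

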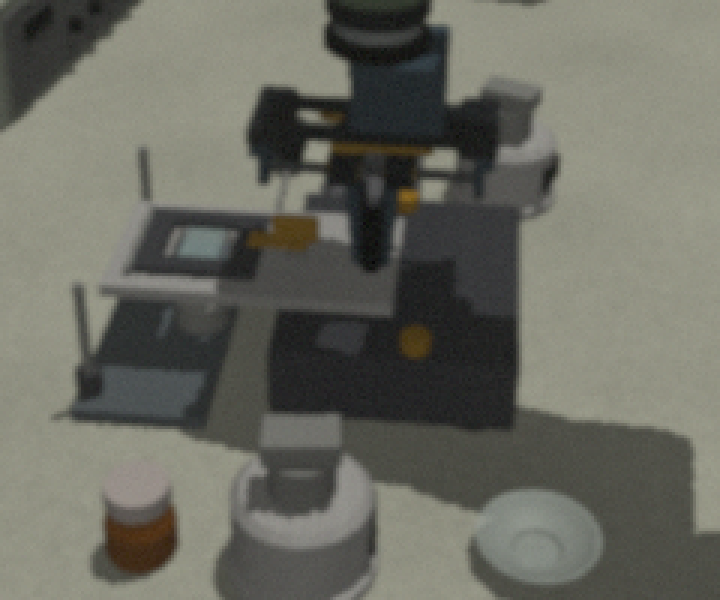

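The front edge (102,290)–(140,205) is in line with the pins, the plate is flat, the tongue (260,240) is on the frame edge, and the stubs and scanners stand where they were. Handing in.

```bash
python3 -c "
from workcell import workorder;print(workorder.hand_in())"
```

```text
the job is handed in; nothing more can be done
None
```

The turnbutton is secured and the plate slid out until its front edge is level with the pins. I handed the job in at about 11 s, with the gripper still holding the plate by its handle at 50 N and pressing it flat on the block.

**Turnbutton:** I turned it clockwise about 80° until it met resistance at the stop. The pictures show the tongue over the frame's edge and pointing to the front. Its measured direction was 8.3 to 10.1°, depending on the method, against 9.05° for the plate; one side-camera reading (52°) was clearly bad and I ignored it.

**Slide:** The plate went about 99 mm along the block's x axis and was squared up by about 0.7°. After the last nudge the front edge is within about 1 mm of the pin line. That last check relied on tracking the frame's edge, because the direct fit of the front edge failed once the edge lay against the base of the stand. The plate sits about 4 mm (top camera) to 7 mm (side camera) off the midpoint between the pins sideways. I left that, since the task asked for a straight slide.

**Level:** The depth fits show about 0.3° of slope, against 0 to 0.3° at the start, so it is about at the noise level. Mid-slide the plate drooped about 0.4° at the front, and I corrected it by tilting the wrist. The final push down is about 18 N.

**Other things:** In the last picture the stub in view, scanners, jar and dish look undisturbed. I compared them by eye only. The arm hid one stub from the top camera.

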